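Switch off the spray test and draw out the tray

ROBOT

A 6-joint arm with a two-finger parallel gripper is mounted at the origin on the work surface. World frame = base frame: x ahead of the robot, y to its left, z up, the work surface at z = 0. Lengths are in mm, angles in rad, forces in N, time in s.
With the tool pointing down it reaches from about 275 to 825 mm from the base axis. Payload 4.9 kg.
Tool frame: the origin (TCP) lies at the very end of the fingers, on their centre line; the grasp point (between the pads) lies 19 mm behind it; z points along the fingers, y is the line along which they close (so a half turn about z gives the same grasp; the last joint's range is limited). The gripper opens to 85 mm and grips with 20 to 120 N. Pads are 22 mm wide; open, the fingers measure 114 mm over their backs; the gripper's body (76 mm by 85 mm) begins 54 mm behind the grasp point. The pads swing forward as they close: fully open they stand 13 mm farther back than shut.
Start: joints at [-1.398, 0.326, -0.193, 1.052, 0, 1.437], TCP at [166.117, -524.332, 231.281] pointing down, gripper open.
Joint ranges: [-2.65, 2.65], [-0.97, 1.79], [-1.3, 1.35], [-1.93, 2.1], [-1.47, 1.37], [-3.14, 3.14]. Speed limits (rad/s): [2.57, 2.57, 3.14, 3.14, 3.14, 3.14].

INTERFACE

Orientations are given as [roll, pitch, yaw] about the fixed x, y, z axes, in that order (R = Rz(yaw) Ry(pitch) Rx(roll)).
In Python, from bench import bot, solve_ik, imaging gives the robot as it stands. Calls block until the motion is done:
- bot.move_ptp(position, orientation): joint-space move of the TCP to a pose.
- bot.movel(position, rot=None, max_speed=150, threshold=None): straight line of the TCP; rot=None keeps the orientation; max_speed is the mean speed in mm/s. With threshold (N) it stops when the force on the tool has changed by that much, and returns True; else False.
- bot.move_j(angles): joint-space move.
- bot.grip(opening, effort=None): opening from 0.0 (shut) to 1.0 (fully open); effort is the grip in N (None keeps the last); returns when the fingers have stopped.
- bot.dwell(seconds).
- solve_ik(position, orientation): joint angles nearest the present ones, or None.
- bot.get_state(): the state.
- imaging.capture(name): name is "scene" or "side" or "wrist"; returns the picture (480x640x3 uint8, blue, green, red); there is no depth.
- imaging.camera_model(name): a dict with "K" (3x3 intrinsics, pixels), "k1" (the pictures are not rectified: a ray, as slopes to the right and down, at radius r is drawn at 1 + k1 r^2 times it, then the intrinsics apply), "position" and "rotation" of the camera in the world. Camera axes: x right, y up, looking along -z (the intrinsics and any distortion apply to the point x, -y, -z); pixel columns grow to the right and rows downward; lengths in mm; the calibration is good to about 2 mm. A picture is of the moment at which its call begins: read the wrist's pose just before it. camera_model takes no time and is no camera call; for the wrist camera it gives the pose at the moment of the call.
A pose or a line that the arm cannot do raises bot.IKError and nothing moves.
- bot.sign_off(): hands the job in; it is judged then, once.
The state is a dict: "t": time; "qpos": joint angles; "joint_velocities": joint speeds; "effort": joint torques, N m; "tcp_pos": TCP position; "orientation": TCP orientation; "contact_force": force on the tool from outside, world axes, zero at the start; "wrist_torque": the same for the moment, N m; "opening": opening from 0.0 (shut) to 1.0 (fully open); "gripper_force": force on a finger pad.
Only numpy, scipy, OpenCV 4.12 (cv2) and the standard library are available. Lean on these libraries where they do the work, as an engineer would, in place of code of your own. Each camera call takes 0.05 s, during which the arm holds its last target. There are 200 camera calls.

TASK

Switch the spray test off by pressing down the raised half of the rocker on the grey control box, and only then hook a fingertip behind the tray's upturned front lip and draw the tray out along its rails, towards the robot, as far as its stop. Nothing is to be pinched or picked up: keep off the outer face of the lip, do not touch the ball valve riding in the tray and leave the flange, coupling and nozzle where they stand. Finish with the tray out, the switch off and the hand clear.

Things in the scene. Friction and masses are not known exactly. Their poses are not given: they have to be found in the camera images.
- control_box: Fixed grey box left or right of the stand, 150 (x) x 100 (y) x 70 mm high, origin at the centre of its underside, z up. On top a white paddle rocker, 66 mm along the box's x, 34 mm wide, in a black 5 mm high bezel 86 x 50 mm. At first its -x half lies level (top 81 mm above the counter), its +x half is raised at 0.4 rad, its end about 93 mm above the counter.
- press (a point): Fixed point on the box 22 mm from the rocker's pivot towards the box's +x, under the raised half: the middle of that half's top face once it is pressed fully level, 81 mm above the counter. Does not move with the rocker.
- rocker (a joint): Rocker angle in rad: about 0 (up to 0.03) at the start = on, 0.4 = off, when the half on the box's +x side has been pressed down level against its stop and the other half stands up. Stiff, stays where it is left; pressing near the raised end takes about 2 to 3 N.
- stand: Fixed spray test stand. Origin on the counter straight below the closed lip's inner face, middle of the width; z up, its -x is the way the tray is drawn out. Grey base plate 10 mm thick, 180 mm wide, from x = -135 to 265 mm, with two 30 mm high rails at y = +-77 mm. An open-fronted clear hood on posts, 152 mm high with a pipe to 168 mm and 180 mm wide, covers x = 109 to 256 mm.
- lip (a point): Top edge of the inner (+x) face of the tray's front lip, mid-width; moves with the tray; axes as the stand's. The lip is an upright wall 136 mm wide, 8 mm thick (towards -x from here), 38 mm high; its outer (-x) face is not to be pressed or pinched. Behind it the tray is empty for at least 75 mm; tray floor 33 mm below this point (25 mm above the counter).
- tray (a joint): How far the steel tray (136 mm wide, 225 mm long behind the lip, side walls to 40 mm above the counter) is drawn out, m: 0 = fully in (starts between 0 and 0.015), 0.12 = at its stop. It slides with about 2.5 N friction and stays where it is left.
- valve: Loose brass ball valve, 76 mm long, 36 mm square body, with a flat steel handle 51 mm above its underside pointing to the stand's +x within about 0.4 rad; rides in the tray 135 to 165 mm behind the stand's origin, at first under the hood. Origin at the middle of its underside. Not to be touched.
- flange: Loose dark iron pipe flange, 110 mm across, 34 mm high, lying flat; origin at the centre of its underside. On the side of the stand away from the control box. Bystander.
- coupling: Loose white PVC coupling, tube 48 mm across and 55 mm high, standing; origin at the centre of its underside. Bystander.
- nozzle: Loose blue nylon spray nozzle, 44 mm across and 62 mm high, standing; origin at the centre of its underside. Bystander.
Mind the look-alikes: they are no part of the job. Several things have the shape of the control_box; the one meant has the colours described above.

How it is judged:
By the outcome, as a careful person would: the job done as asked, in the order asked, and still so for the second after the job is handed in, with the robot touching nothing.
It also fails if it takes over 45 s, if anything falls off the work surface, if the arm or the gripper's body presses on something with over 40 N, if the wrist force passes 120 N, or if a joint passes its speed limit or range.

## Working session

There is one attempt and no reset: what is moved stays moved. The work goes in short steps, each a Python script; the robot and the scene stay as the last script left them, time stands still between calls to the robot, and variables do not carry over. Pictures are saved under pics/ and viewed, at most 10 in all, crops included, and the job is handed in when it is done.

```bash
ls; mkdir -p pics; python3 - <<'E'
from bench import bot, imaging
import cv2
for n in ("scene","side"):
    cv2.imwrite(f"pics/{n}0.png",imaging.capture(n)); m=imaging.camera_model(n); print(n,m)
print(bot.get_state())
E
```

```text
pics
scene {'K': array([[475.4660316 ,   0.        , 324.20763865],
       [  0.        , 475.4660316 , 238.75179786],
       [  0.        ,   0.        ,   1.        ]]), 'k1': -0.012019801312457005, 'position': array([923.9237537 , 626.51397037, 967.55616283]), 'rotation': array([ 0.72009313, -0.00939435,  2.63142494])}
side {'K': array([[535.79760415,   0.        , 327.86470243],
       [  0.        , 535.79760415, 242.05857021],
       [  0.        ,   0.        ,   1.        ]]), 'k1': -0.06589895455459722, 'position': array([-142.45590465,  656.84663219,  797.29669429]), 'rotation': array([ 0.9487315 ,  0.01232687, -2.40754124])}
{'t': 0.1, 'qpos': array([-1.39819130e+00,  3.26902471e-01, -1.93492028e-01,  1.05200772e+00,
        5.16292915e-06,  1.43657842e+00]), 'joint_velocities': array([ 0.00028743, -0.00155282,  0.00285609,  0.00071102,  0.00021338,
        0.00201163]), 'effort': array([ 6.96956449e-04, -4.44239652e+01,  2.63038194e+01,  7.87178404e-03,
       -1.44643818e-04,  1.15917030e-05]), 'tcp_pos': array([ 166.0283672 , -523.78533036,  230.55924258]), 'orientation': array([-3.14000190e+00, -2.20009208e-04,  3.06822748e-01]), 'contact_force': array([ 0.46089866, -1.14573673, -0.29071304]), 'wrist_torque': array([ 0.00986619, -0.01364454, -0.03600762]), 'gripper_force': 0.0, 'opening': 1.0053475483574874}
```

View pics/scene0.png

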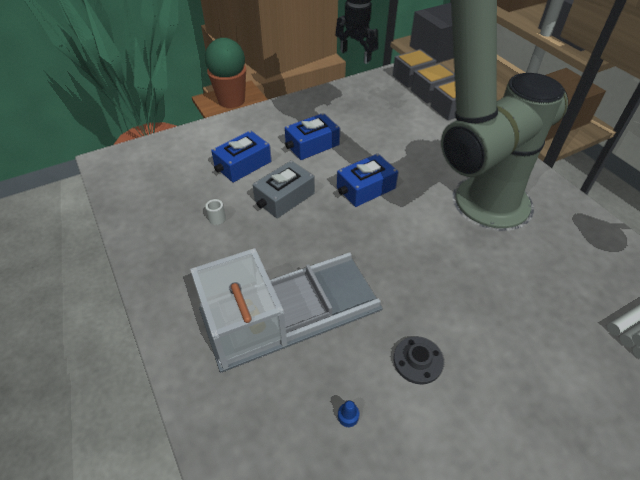

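View pics/side0.png

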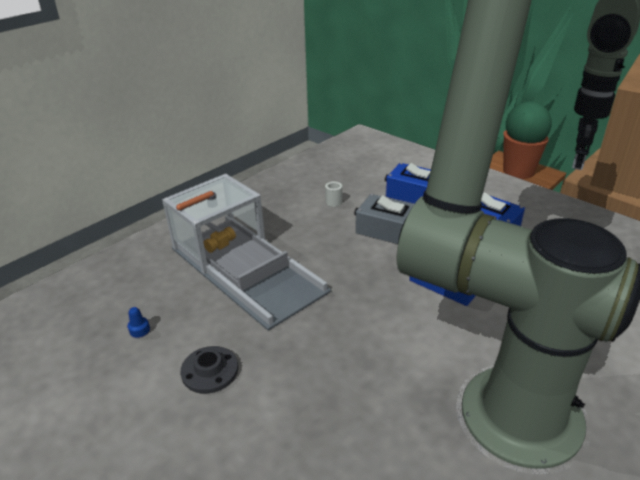

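The scene view has four box candidates: grey at (284,188), and blue at (241,155), (312,135) and (367,180). Grey matches the description. The stand is at about (290,310), with the lip near (318,287). I'll check these in one close crop.

```bash
cat > h.py <<'E'
import numpy as np, cv2
from scipy.spatial.transform import Rotation as Ro
from bench import bot, imaging, solve_ik
def proj(n,P,m=None):
    m=m or imaging.camera_model(n); R=Ro.from_euler('xyz',m['rotation']).as_matrix()
    c=(np.atleast_2d(P)-m['position'])@R; s=np.c_[c[:,0]/-c[:,2],-c[:,1]/-c[:,2]]
    s=s*(1+m['k1']*(s**2).sum(1,keepdims=True)); K=m['K']
    return s*[K[0,0],K[1,1]]+[K[0,2],K[1,2]]
def ray(n,px,z,m=None):
    m=m or imaging.camera_model(n); R=Ro.from_euler('xyz',m['rotation']).as_matrix()
    s=cv2.undistortPoints(np.array([[px]],float),m['K'],np.array([m['k1'],0,0,0.]))[0,0]
    d=R@[s[0],-s[1],-1]; return m['position']+d*(z-m['position'][2])/d[2]
def frame(xy,yaw,pts):
    c,s=np.cos(yaw),np.sin(yaw); pts=np.atleast_2d(np.array(pts,float))
    return np.c_[xy[0]+c*pts[:,0]-s*pts[:,1],xy[1]+s*pts[:,0]+c*pts[:,1],pts[:,2]]
E
python3 - <<'E'
import cv2,numpy as np
a=cv2.imread('pics/scene0.png');b=cv2.imread('pics/side0.png')
r=lambda i,x,y,w,h,k:cv2.resize(i[y:y+h,x:x+w],None,fx=k,fy=k,interpolation=cv2.INTER_CUBIC)
o=np.zeros((600,800,3),np.uint8)
o[:300,:400]=r(a,240,150,80,60,5); o[:300,400:]=r(b,340,180,80,60,5)
o[300:,:400]=r(a,190,240,200,150,2); o[300:,400:]=r(b,160,170,200,150,2)
cv2.imwrite('pics/crop.png',o)
E
```

```text
(no output)
```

View pics/crop.png

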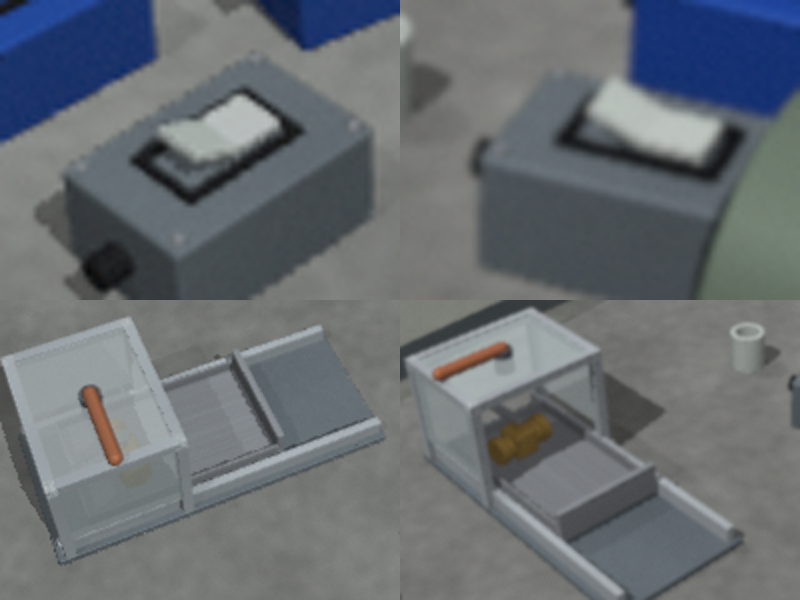

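The crop confirms the grey box. Its raised rocker half is on the cable-gland end (scene about (274,178), side about (384,199)), away from the robot. The lip's top edge runs from about (307,266) to (331,312) in the scene picture.

```bash
python3 - <<'E'
from h import *
np.set_printoptions(precision=1,suppress=True)
for n,k,z,p in [("scene","box L",70,(253.2,185.6)),("scene","B",70,(276,201.6)),("scene","R",70,(314,175.6)),("scene","T",70,(291.6,162.4)),
 ("side","back",70,(370,195)),("side","fl",70,(356,215)),("side","fr",70,(401.6,223.6)),
 ("scene","hL",152,(192.5,269)),("scene","hT",152,(255,250)),("scene","hR",152,(282.5,311.5)),("scene","hB",152,(215,335)),
 ("scene","lipfar",63,(307,266)),("scene","lipnear",63,(331,312)),("scene","railend+",30,(381.5,304)),("scene","railend-",30,(352,254.5)),
 ("scene","flange",34,(418,358)),("scene","nozzle",0,(348,422)),("scene","coupling",0,(216,220))]:
    print(n,k,ray(n,p,z))
E
```

```text
scene box L [ 609.1 -323.    70. ]
scene B [ 580.9 -235.1   70. ]
scene R [ 440.9 -278.8   70. ]
scene T [ 470.7 -361.3   70. ]
side back [ 602.9 -322.8   70. ]
side fl [ 568.5 -222.9   70. ]
side fr [ 459.7 -266.1   70. ]
scene hL [859.2 -55.  152. ]
scene hT [719.6 -39.3 152. ]
scene hR [736.4 135.3 152. ]
scene hB [874.1 120.4 152. ]
scene lipfar [608.   -5.6  63. ]
scene lipnear [621.8 135.1  63. ]
scene railend+ [496.2 155.4  30. ]
scene railend- [478.5  -6.2  30. ]
scene flange [506.1 310.3  34. ]
scene nozzle [700.5 344.6   0. ]
scene coupling [ 732.8 -316.3    0. ]
```

Sizes check out: the box comes to about 145 x 90, and the hood, lip and rail ends all put the stand origin near (621,60) with yaw about -0.10. Next I move over the box with the fingers shut and look with the wrist camera.

```bash
python3 - <<'E'
from h import *
bot.grip(0.0)
bot.move_ptp([510,-293,260],[np.pi,0,0.286])
m=imaging.camera_model("wrist"); im=imaging.capture("wrist")
print(m, bot.get_state()['t'],bot.get_state()['tcp_pos'],bot.get_state()['contact_force'])
import pickle; pickle.dump(m,open('m1.pkl','wb'))
C=frame((525.4,-299.5),.286,[[75,50,70],[75,-50,70],[-75,-50,70],[-75,50,70],[22,0,81],[43,25,75],[43,-25,75],[-43,-25,75],[-43,25,75]])
print(proj("wrist",C,m).round(1))
cv2.imwrite('pics/w1.png',im)
E
```

```text
{'K': array([[399.96360529,   0.        , 317.42698444],
       [  0.        , 399.96360529, 234.61143194],
       [  0.        ,   0.        ,   1.        ]]), 'k1': -0.054443967318016206, 'position': array([ 587.55982204, -270.79611827,  402.59684241]), 'rotation': array([-3.26828701e-01,  4.67990145e-04, -1.28638377e+00])} 2.45 [ 509.29018987 -294.0232409   259.89165585] [-0.27684969  0.0210209  -0.39827829]
[[266.9  90.5]
 [393.7  90.4]
 [384.2 265.9]
 [273.6 266.1]
 [330.2 159.7]
 [298.9 132.3]
 [361.5 132.2]
 [358.3 234.2]
 [300.5 234.3]]
```

View pics/w1.png

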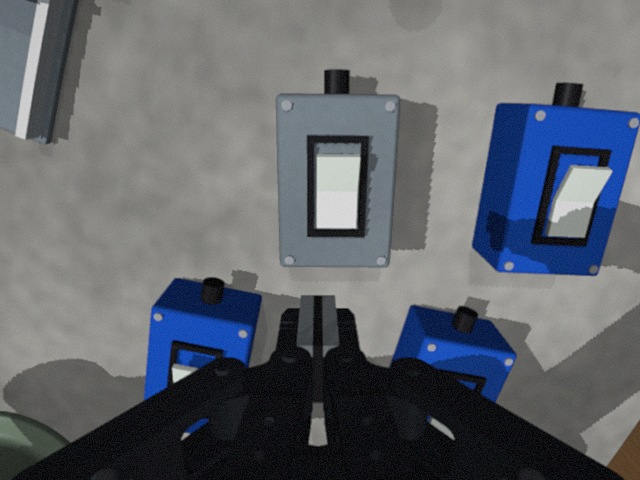

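The grey box is seen at corners (275,94), (399,95), (390,266) and (281,266), about 6 px right of the prediction, and the white raised half is towards the gland at (338,165). The camera sticks out on the far side of the tool, so I'll turn the tool around for the hook. I'll refit the box pose and press.

```bash
python3 - <<'E'
from h import *
import pickle
from scipy.optimize import least_squares
m=pickle.load(open('m1.pkl','rb'))
L=[[75,50,70],[75,-50,70],[-75,-50,70],[-75,50,70],[43,25,75],[43,-25,75],[-43,-25,75],[-43,25,75]]
px=np.array([[275.5,94],[399.5,95],[390,266.5],[281,266.5],[307.5,136],[369,136],[365,237],[307,236]])
f=least_squares(lambda p:(proj("wrist",frame(p[:2],p[2],L),m)-px).ravel(),[525,-299,.286])
print(f.x,f.fun.reshape(-1,2).round(1).tolist())
xy,yaw=f.x[:2],f.x[2]; pickle.dump(f.x,open('box.pkl','wb'))
P=frame(xy,yaw,[[24,0,81]])[0]; print(P)
o=[np.pi,0,yaw]
bot.move_ptp([P[0],P[1],125],o)
print(bot.movel([P[0],P[1],79.5],max_speed=30,threshold=12))
s=bot.get_state(); print(s['tcp_pos'],s['contact_force'],s['t'])
bot.movel([P[0],P[1],180],max_speed=120)
bot.move_ptp([510,-293,260],o)
cv2.imwrite('pics/w2.png',imaging.capture("wrist")[60:300,200:480])
for y in (np.pi-.1,-np.pi-.1,np.pi/2-.1,-np.pi/2-.1,-.1): print(y,solve_ik([630,60,45],[np.pi,0,y]))
E
```

```text
[ 5.24831481e+02 -3.05919932e+02  2.83652684e-01] [[-0.7, -0.6], [1.8, -1.2], [0.5, 1.9], [-0.9, 1.9], [-0.9, -0.8], [-0.0, -0.7], [-0.0, -0.2], [0.3, 0.8]]
[ 547.87243137 -299.20319083   81.        ]
True
[ 548.21588514 -299.40013002   81.02893042] [-0.2966325   0.44123598  4.08488789] 4.5167
3.041592653589793 [-0.02161122  0.64430686 -0.18708672  0.73940275  0.          0.07838878]
-3.241592653589793 [-0.02161122  0.64430686 -0.18708672  0.73940275  0.          0.07838878]
1.4707963267948965 [-0.02161122  0.64430686 -0.18708672  0.73940275  0.          1.6491851 ]
-1.6707963267948966 [-0.02161122  0.64430686 -0.18708672  0.73940275  0.         -1.49240755]
-0.1 [-0.02161122  0.64430686 -0.18708672  0.73940275  0.         -3.06320388]
```

View pics/w2.png

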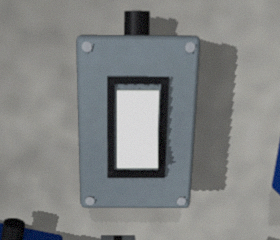

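The whole paddle now shows uniformly bright at crop (137,125), and the press bottomed out at z = 81.0, which matches level. Next I look at the lip from near with the tool turned round, and check the switch from the fixed cameras.

```bash
python3 - <<'E'
from h import *
import pickle
bot.move_ptp([600,-60,260],[np.pi,0,np.pi-.1])
bot.move_ptp([660,60,230],[np.pi,0,np.pi-.1])
m=imaging.camera_model("wrist"); im=imaging.capture("wrist"); pickle.dump(m,open('m2.pkl','wb'))
print(m['position'],bot.get_state()['tcp_pos'],bot.get_state()['t'])
a=imaging.capture("scene");b=imaging.capture("side")
r=lambda i,x,y:cv2.resize(i[y:y+40,x:x+60],(300,200),interpolation=cv2.INTER_CUBIC)
im2=im.copy(); o=np.zeros((600,780,3),np.uint8); o[:480,:640]=im; 
o[400:,:300]=r(a,250,160); o[400:,300:600]=r(b,350,185)
cv2.imwrite('pics/w3full.png',im); cv2.imwrite('pics/w3.png',o)
P=frame((621,60),-.1,[[0,68,58],[0,-68,58],[0,0,58],[109,90,152],[109,-90,152],[-135,77,30],[-135,-77,30]])
print(proj("wrist",P,m).round(1))
E
```

```text
[576.82133344  68.43760176 372.32565537] [659.95680553  59.53042897 230.050927  ] 8.65
[[399.1 160.7]
 [225.6 160.7]
 [312.3 160.5]
 [449.3 350.3]
 [173.3 350. ]
 [413.7 -21.9]
 [211.  -21.8]]
```

View pics/w3.png

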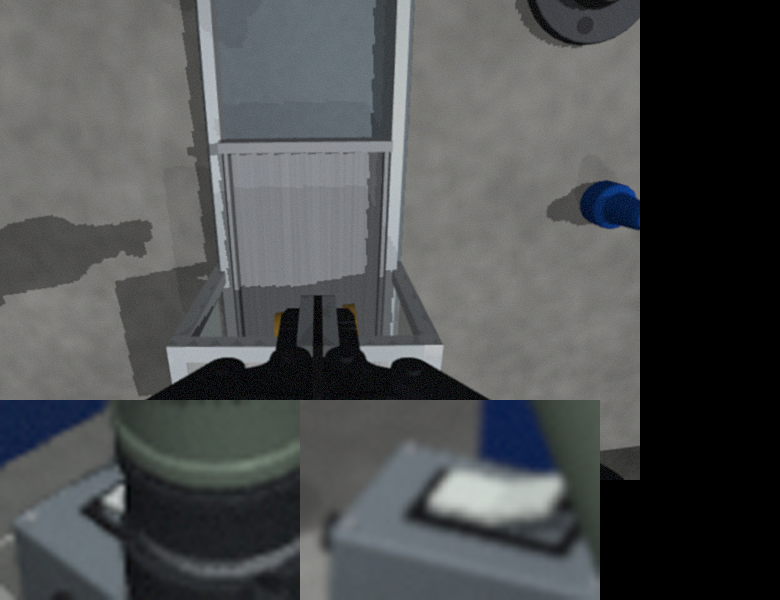

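The side inset shows the far half level and the near half standing up, so the switch is off. The lip's inner top edge runs from (218,153) to (391,152), and the tray behind it is empty down to about row 285. Now I hook and draw.

```bash
python3 - <<'E'
from h import *
import pickle
m=pickle.load(open('m2.pkl','rb'))
a,b=ray("wrist",(218,153),58,m),ray("wrist",(391,152),58,m)
d=(b-a)[:2]; print(a,b,np.linalg.norm(d)); L=(a+b)[:2]/2
yaw=np.arctan2(-d[0],d[1]); print(L,yaw); assert abs(yaw+.1)<.05 and abs(np.linalg.norm(d)-136)<8
yaw=(yaw-.105)/2
u=np.array([np.cos(yaw),np.sin(yaw)]); o=[np.pi,0,np.pi+yaw]
q=lambda s,z:[*(L+s*u),z]
bot.move_ptp(q(32,120),o)
hit=bot.movel(q(32,38),max_speed=60,threshold=8); s=bot.get_state(); print(hit,s['tcp_pos'],s['contact_force'])
if not hit:
    hit=bot.movel(q(-118,38),max_speed=50,threshold=14)
    s=bot.get_state(); print(hit,(s['tcp_pos'][:2]-L)@u,s['contact_force'],s['t'])
cv2.imwrite('pics/w4.png',imaging.capture("side"))
E
```

```text
[607.69963942 -12.62101547  58.        ] [620.42208249 121.61489718  58.        ] 134.83746068329407
[614.06086095  54.49694085] -0.09449448469017938
False [646.30155375  51.33138347  38.49278314] [ 0.35154799 -0.67395413 -0.16752219]
True -104.98204053570517 [ 1.57500774 -0.16705492  0.42587521] 13.2333
```

View pics/w4.png

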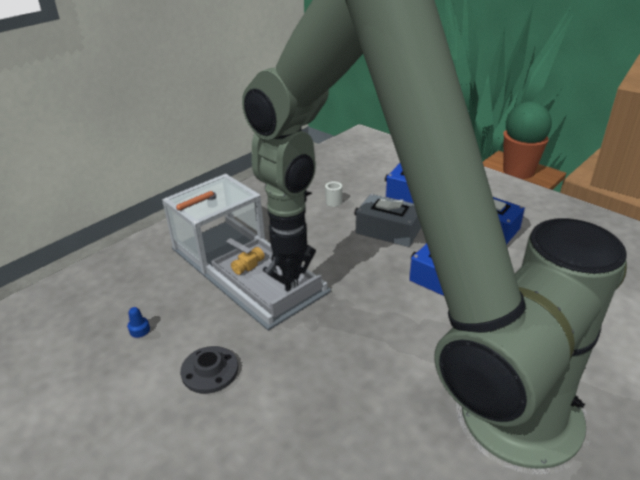

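The tray is out with the lip near (300,298), almost at the front of the base plate, and the valve rides well behind the finger at (248,261). I'll pull again to confirm the stop, then clear the hand and check.

```bash
python3 - <<'E'
from h import *
yaw=(-.0945-.105)/2; L=np.array([614.06,54.5]); u=np.array([np.cos(yaw),np.sin(yaw)])
q=lambda s,z:[*(L+s*u),z]
print(bot.movel(q(-116,38),max_speed=15,threshold=14)); s=bot.get_state(); print((s['tcp_pos'][:2]-L)@u,s['contact_force'])
bot.movel(q(-88,38),max_speed=60); bot.movel(q(-88,240),max_speed=120)
bot.move_ptp(q(-60,300),[np.pi,0,np.pi+yaw])
m=imaging.camera_model("wrist"); a=imaging.capture("wrist"); b=imaging.capture("side")
P=frame((L+7*u),yaw,[[-120,-68,58],[-120,68,58],[-135,-90,10],[-135,90,10]]); print(proj("wrist",P,m).round(1))
o=np.zeros((480,800,3),np.uint8); o[:,:640]=a; o[:240,640:]=cv2.resize(b[185:245,370:410],(160,240)) if 0 else cv2.resize(b[185:245,350:420],(160,240))
cv2.imwrite('pics/w5.png',o); s=bot.get_state(); print(s['t'],s['tcp_pos'],s['contact_force'])
E
```

```text
True
-104.82299844040895 [ 0.98166129 -0.5988238   0.96500891]
[[245.2 133.1]
 [389.8 133.1]
 [231.3 114.9]
 [403.6 114.8]]
16.4917 [553.4059133   60.51879316 298.64040653] [-0.94790964 -0.23601722 -0.32233857]
```

View pics/w5.png

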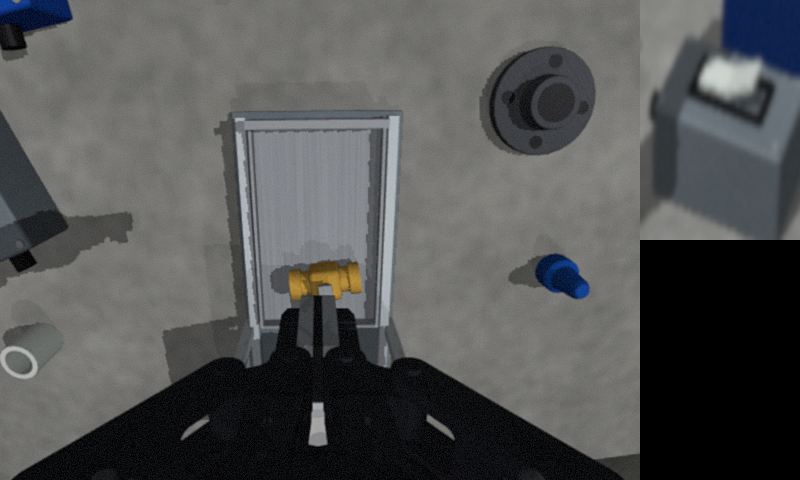

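The lip's inner edge is at row 131, against 133 predicted for 120 mm out, and both pulls stopped at the same place. The valve and the bystanders are undisturbed, the switch is still off, and the hand is clear.

```bash
python3 -c "
from bench import bot
print(bot.sign_off())"
```

```text
the job is handed in; nothing more can be done
None
```

The spray test was switched off first, then the tray was drawn out to its stop; I handed the job in with the hand clear at about 16.5 s, the valve and bystanders untouched.

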